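# Tip the shim into the pick-up corner and lay it on the gauge anvil

## Task

Lift the blue tray by its red tab so that the brass shim slides down into the open pick-up corner at the hinge, then lower the tray until it is flat again. Pick the shim out of that corner and lower it, without letting it drop, flat onto the steel gauge anvil, centred so that it overhangs the anvil's face all round. Leave the tin, spanner, bolt and nut where they are and do not let the shim fall on the bench.

Things in the scene. Friction and masses are not known exactly. Their poses are not given: they have to be found in the camera images.
- stand: Fixed dark base plate (6 mm thick) of the blue tipping tray. Origin: on the bench under the middle of the tray; x runs level from the pick-up corner to the red tab, y parallel to the hinge, z up. The tray is a square pan, inner sides 140 mm at 45 degrees to x, its side lines meeting at x = -100 (pick-up corner) and +98 mm (tab corner). Hinge brackets 29 mm high at x = -80, y = +-39 to 47 mm.
- tray (a joint): Angle of the blue tray, rad: 0 = flat (its rest), grows as the tab is lifted, stop at 0.75. It falls back flat by its own weight (about 3 N at the tab). Hinge axis parallel to the stand's y at x = -80 mm, z = 22 mm in the stand's frame. Flat, the tray floor is 30 mm above the bench; walls 5 mm thick, 14 mm high above the floor.
- tab_grip (a point): Centre of the red tab, a block 14 mm (stand's x) by 24 mm (stand's y) by 30 mm high beyond the tab corner, 208 mm from the hinge axis in plan, 41 mm above the bench when the tray is flat (tab from 26 to 56 mm). Pinch its two flat sides (24 mm) from above; it turns between the fingers as the tray tips, so the tool may stay upright.
- pickup_corner (a point): Point on the tray floor where the shim's origin lies when the shim touches both walls of the pick-up corner; 60 mm from the stand's origin towards -x. Moves with the tray. At the corner's tip, floor and walls are cut away for 23 mm along each wall: a gap 32 mm wide for a finger, free down to the base plate; the 8 mm hinge rod crosses under it 80 mm from the origin.
- floor_hole (a point): Centre of the square hole in the tray floor (sides 42 mm, parallel to the tray's sides; diagonal along the stand's x from x = -49 to +10 mm), room for the second finger. 20 mm of free height below the floor. The shim slides across it without falling in. Moves with the tray.
- shim: Round brass shim, 56 mm diameter, 3 mm thick, about 60 g, loose and flat on the smooth tray floor; slides once the tray is tipped 0.15 to 0.3 rad, all the way to the corner by 0.5 to 0.65. Origin: centre of its underside, z normal to it. Grasp it in the pick-up corner from above along the stand's x: one finger in the corner gap, one in the floor hole, tips below the floor.
- anvil_top (a point): Centre of the round flat top face (40 mm diameter, 45 mm above the bench) of the steel gauge anvil, a fixed post 32 mm thick on a round foot 80 mm in diameter and 10 mm high. The shim lies on the face and overhangs 8 mm all round; fingers may pass beside the face.
- paste_tin: Loose round white tin with a tan lid, 91 mm diameter, 53 mm high; bystander. Origin at the centre of its underside.
- spanner: Loose steel spanner, 207 mm long, 10 mm high, at the back; bystander. Origin at its middle, on the bench.
- bolt: Loose bolt standing on its head, 66 mm high, at the back right; bystander. Origin at the centre of its underside.
- nut: Loose nut, 24 x 27 x 13 mm, at the right; bystander. Origin at the centre of its underside.
There are look-alikes about, which are no part of the job. Of the things that look like the shim, the smaller one is meant.

How it is judged:
On the way, in this order (a step that is already met when the one before it is completed fails the run):
1. the tray is tipped by more than 0.1 rad and the shim has slid into the pick-up corner (within 8 mm) (value of joint tray above 0.1 rad and distance between shim and pickup_corner below 0.008 m), for 0.1 s.
2. the tray is flat again (under 0.03 rad) with the shim still in the pick-up corner (within 10 mm) (value of joint tray below 0.03 rad and distance between shim and pickup_corner below 0.01 m), for 0.2 s.
At the end, for the whole second after the job is handed in: The shim lies flat (within 0.08 rad) and at rest on the anvil's face, its centre within 8 mm of the anvil's, so that it overhangs all round, and the tray is back flat (under 0.03 rad) (horizontal distance between shim and anvil_top below 0.008 m and z of shim in the frame of anvil_top between -0.004 and 0.004 m and angle between shim's own z axis and vertical below 0.08 rad and linear speed of shim below 0.02 m/s and value of joint tray below 0.03 rad); the robot touches nothing.
It fails at once if the shim falls on the bench (height (world z) of shim below 0.012 m).
It fails at once if the shim is dropped onto the anvil (faster than 0.5 m/s close above it) (horizontal distance between shim and anvil_top below 0.03 m and height (world z) of shim below 0.075 m and linear speed of shim above 0.5 m/s).
It fails at once if the tin, spanner, bolt or nut is moved by more than 30 mm (distance of any of paste_tin, spanner, bolt, nut from where it was at the start of the episode above 0.03 m).
It also fails if it takes over 59 s, if anything falls off the work surface, if the arm or the gripper's body presses on something with over 40 N, if the wrist force passes 120 N, or if a joint passes its speed limit or range.

## Robot

A 6-joint arm with a two-finger parallel gripper is mounted at the origin on a cart in front of the work surface, level with it; the furniture and walls round the work are solid. World frame = base frame: x ahead of the robot, y to its left, z up, the work surface at z = 0. Lengths are in m, angles in rad, forces in N, time in s.
With the tool pointing down it reaches from about 0.3 to 1 m from the base axis. Payload 5.1 kg.
Tool frame: the origin (TCP) lies at the very end of the fingers, on their centre line; the grasp point (between the pads) lies 19 mm behind it; z points along the fingers, y is the line along which they close (so a half turn about z gives the same grasp; the last joint's range is limited). The gripper opens to 95 mm and grips with 3 to 60 N. Pads are 20 mm wide; open, the fingers measure 119 mm over their backs; the gripper's body (75 mm by 180 mm) begins 59 mm behind the grasp point.
Start: joints at [-1.206, 0.124, 1.65, -0, 1.367, -0.083], TCP at [0.281, -0.586, 0.215] pointing down, gripper open.
Joint ranges: [-2.61, 2.61], [-1.02, 2.33], [0.03, 2.71], [-1.35, 4.49], [0.32, 2.68], [-2.91, 2.91]. Speed limits (rad/s): [2.57, 2.57, 3.14, 3.14, 3.14, 3.14].

## Interface

Orientations are given as a unit quaternion [x, y, z, w].
In Python, from bench import manip, hand, readout, eyes, job, recognise, cut_out gives the robot as it stands. The module is installed in compiled form; this text tells all that it offers. Calls block until the motion is done:
- manip.move_to(position, orientation): joint-space move of the TCP to a pose.
- manip.line_to(position, velocity=0.15, frame=None): straight line of the TCP; frame=None keeps the orientation; velocity is the mean speed in m/s.
- manip.move_j(angles): joint-space move.
- hand.command_gripper(opening, newtons=None): finger opening in m; newtons is the grip in N (None keeps the last); returns when the fingers have stopped.
- manip.dwell(seconds).
- manip.solve_ik(position, orientation): joint angles nearest the present ones, or None.
- readout.sense(): the state.
- eyes.camera(name): name is "scene" or "top" or "wrist"; returns the picture (420x560x3 uint8, red, green, blue); there is no depth.
- eyes.camera_params(name): a dict with "camera_matrix" (3x3 intrinsics, pixels), "view" (4x4, takes a point from world to camera coordinates); the wrist camera has in their place "T_tool_cam" (4x4, takes a point from camera to tool coordinates, whose origin is the TCP and whose axes are the flange's). Camera axes: x right, y down, z forward; pixel columns grow to the right and rows downward; lengths in m; the calibration is good to about 2 mm. The wrist camera is an equidistant fisheye: a pixel r from the principal point sees the ray r / f radians off the axis. A picture is of the moment at which its call begins: read the wrist's pose just before it. camera_params takes no time and is no camera call.
A pose or a line that the arm cannot do raises manip.IKError and nothing moves.
- job.close_job(): hands the job in; it is judged then, once.
Trained networks look in the newest picture that a camera, given by its name, has taken for a name from the list of things; names that differ only in an ending like _2 or _b are one class to them, and where a whole thing is asked for, a point or a joint stands for the part that bears it (a point fixed in the world has none). Each returns a list of dicts, best first, with "p" (0 to 1); they miss things now and then, are a little off and sometimes report something else, mostly with a low value. They report only what shows in the picture. A call takes as long as a camera call. They do not tell look-alikes from the thing itself.
- recognise(target, camera): "bbox" ([left, top, right, bottom] in pixels, round what is visible of it).
- cut_out(target, camera): "region" (420x560 bool, what is visible of it) and "bbox" ([left, top, right, bottom] in pixels, round what is visible of it).
The state is a dict: "time_s": time; "q": joint angles; "qvel": joint speeds; "tau": joint torques, N m; "ee_pos": TCP position; "ee_rot": TCP orientation; "force": force on the tool from outside, world axes, zero at the start; "wrist_torque": the same for the moment, N m; "opening": finger opening in m; "gripper_force": force on a finger pad.
Only numpy, scipy, OpenCV 4.12 (cv2) and the standard library are available. Lean on these libraries where they do the work, as an engineer would, in place of code of your own. Each camera call takes 0.05 s, during which the arm holds its last target. There are 200 camera calls.

## Working session

There is one attempt and no reset: what is moved stays moved. The work goes in short steps, each a Python script; the robot and the scene stay as the last script left them, time stands still between calls to the robot, and variables do not carry over. Pictures are saved under pics/ and viewed, at most 10 in all, crops included, and the job is handed in when it is done.

```bash
mkdir -p pics; cat > h.py <<'E'
import numpy as np, cv2
from bench import manip, hand, readout, eyes, job, recognise, cut_out
def save(name,im): cv2.imwrite('pics/'+name+'.png',im[:,:,::-1])
def ray(cam,uv,z):
    p=eyes.camera_params(cam);K=np.array(p['camera_matrix']);V=np.array(p['view'])
    d=np.linalg.inv(K)@np.array([uv[0],uv[1],1.]);R=V[:3,:3];c=-R.T@V[:3,3];d=R.T@d
    return c+d*(z-c[2])/d[2]
def proj(cam,P):
    p=eyes.camera_params(cam);K=np.array(p['camera_matrix']);V=np.array(p['view'])
    q=K@(V[:3,:3]@np.array(P)+V[:3,3]);return q[:2]/q[2]
E
python3 - <<'E'
from h import *
for c in ['scene','top']: save(c+'0',eyes.camera(c))
for t in ['tab_grip','tray','shim','anvil_top','stand','pickup_corner','floor_hole','paste_tin']:
  for c in ['top','scene']:
    try: print(t,c,[(np.round(d['bbox']).tolist(),round(d['p'],2)) for d in recognise(t,c)])
    except Exception as e: print(t,c,e)
print(readout.sense()['time_s'])
E
```

```text
tab_grip top [([258.0, 187.0, 336.0, 268.0], 0.8), ([415.0, 200.0, 422.0, 210.0], 0.65)]
tab_grip scene [([268.0, 191.0, 327.0, 232.0], 0.87)]
tray top [([255.0, 189.0, 334.0, 264.0], 0.7)]
tray scene [([268.0, 189.0, 324.0, 235.0], 0.64)]
shim top [([284.0, 218.0, 304.0, 237.0], 0.74), ([129.0, 186.0, 159.0, 213.0], 0.74)]
shim scene [([149.0, 277.0, 165.0, 298.0], 0.67), ([285.0, 205.0, 305.0, 221.0], 0.66)]
anvil_top top [([370.0, 223.0, 399.0, 251.0], 0.77)]
anvil_top scene [([334.0, 170.0, 353.0, 194.0], 0.78)]
stand top [([260.0, 186.0, 331.0, 277.0], 0.85)]
stand scene [([267.0, 187.0, 335.0, 242.0], 0.59)]
pickup_corner top [([260.0, 190.0, 334.0, 267.0], 0.79)]
pickup_corner scene [([270.0, 187.0, 329.0, 236.0], 0.8)]
floor_hole top [([259.0, 188.0, 333.0, 271.0], 0.83)]
floor_hole scene [([267.0, 188.0, 328.0, 237.0], 0.82), ([286.0, 206.0, 302.0, 222.0], 0.33)]
paste_tin top [([176.0, 212.0, 208.0, 244.0], 0.63)]
paste_tin scene [([208.0, 244.0, 246.0, 286.0], 0.85), ([269.0, 186.0, 329.0, 236.0], 0.41)]
0.9
```

```bash
python3 - <<'E'
import cv2
a=cv2.imread('pics/top0.png');cv2.imwrite('pics/top0c.png',cv2.resize(a[170:290,240:400],None,fx=5,fy=5,interpolation=cv2.INTER_CUBIC))
from h import *
for uv in [(294,227.5),(144,199.5),(384.5,237),(296,227)]: print(uv,ray('top',uv,0.04))
print(eyes.camera_params('wrist'))
E
```

```text
(294, 227.5) [ 0.53649381 -0.01921065  0.04      ]
(144, 199.5) [0.58619703 0.40668257 0.04      ]
(384.5, 237) [ 0.52766859 -0.27076822  0.04      ]
(296, 227) [ 0.53829314 -0.02466202  0.04      ]
{'camera_matrix': array([[325.1922621 ,   0.        , 279.43769463],
       [  0.        , 325.1922621 , 211.66926442],
       [  0.        ,   0.        ,   1.        ]]), 'T_tool_cam': array([[-1.15717518e-04, -9.56164619e-01, -2.92829657e-01,
         8.34728315e-02],
       [ 9.99999714e-01, -3.29412471e-04,  6.80447011e-04,
         6.57583290e-04],
       [-7.47081098e-04, -2.92829494e-01,  9.56164384e-01,
        -1.70098544e-01],
       [ 0.00000000e+00,  0.00000000e+00,  0.00000000e+00,
         1.00000000e+00]])}
```

View pics/scene0.png

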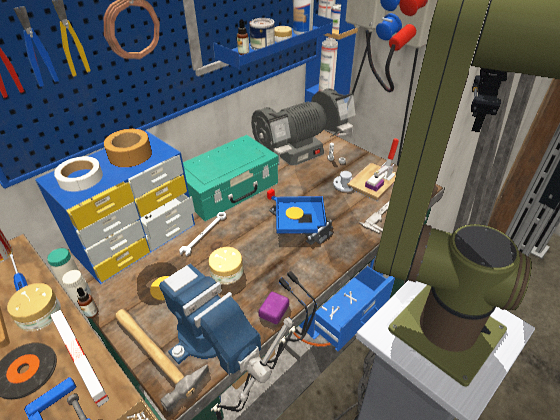

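View pics/top0c.png

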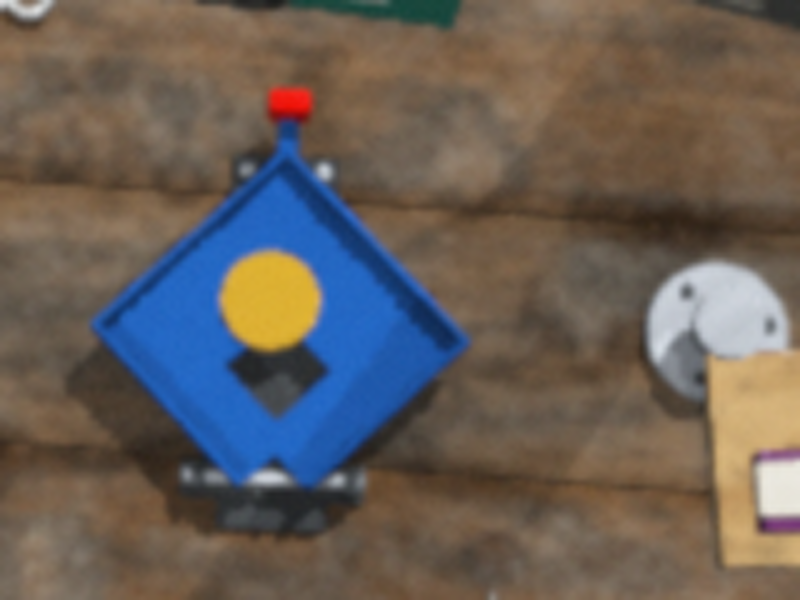

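The scene view shows the tray at (298,213), with the shim on it at (294,213) and the anvil at (343,182). The larger look-alike disc is at (157,288). In the top crop the red tab is at (291,104), the tray corners are at (93,325) and (469,340), the hinge is at the bottom, and the anvil face is at (732,322).

```bash
cat >> h.py <<'E'
def top(c,z): return ray('top',(240+c[0]/5-.4,170+c[1]/5-.4),z)
from scipy.spatial.transform import Rotation as R
def down(yaw): # tool z down, tool y (closing) along world angle yaw
    y=np.array([np.cos(yaw),np.sin(yaw),0]);z=np.array([0,0,-1.]);x=np.cross(y,z)
    return R.from_matrix(np.c_[x,y,z]).as_quat()
def wray(uv,z,s):
    p=eyes.camera_params('wrist');K=p['camera_matrix'];T=np.array(p['T_tool_cam'])
    d=np.array([(uv[0]-K[0,2])/K[0,0],(uv[1]-K[1,2])/K[1,1]]);r=np.hypot(*d)
    v=np.r_[d/max(r,1e-9)*np.sin(r),np.cos(r)]
    Rt=R.from_quat(s['ee_rot']).as_matrix();c=np.array(s['ee_pos'])+Rt@T[:3,3];v=Rt@T[:3,:3]@v
    return c+v*(z-c[2])/v[2]
E
python3 - <<'E'
from h import *
L=top((93,325),.044);Rr=top((469,340),.044);tab=top((291,100),.056);far=top((288,150),.044)
br=(top((188,478),.029)+top((356,482),.029))/2
print(L,Rr,(L+Rr)/2,np.linalg.norm(L-Rr));print(tab,far,'hinge',br)
print('shim',top((270,300),.033),'anvil',top((732,322),.045))
ax=(tab-br)[:2];print('yaw',np.arctan2(ax[1],ax[0]),np.hypot(*ax)); a2=(L-Rr);print(np.arctan2(a2[1],a2[0])-np.pi/2)
for pos,yaw in [((.53,-.02,.35),0),((.53,-.02,.35),np.pi/2),((.53,-.02,.35),-np.pi/2),((.53,-.02,.35),np.pi)]: print(yaw,manip.solve_ik(pos,down(yaw)))
E
```

```text
[0.50897213 0.07815314 0.044     ] [ 0.5153462  -0.12939938  0.044     ] [ 0.51215917 -0.02562312  0.044     ] 0.20765037207069784
[ 0.64144822 -0.02252184  0.056     ] [ 0.61554488 -0.0229      0.044     ] hinge [ 0.43215876 -0.02634695  0.029     ]
shim [ 0.53168281 -0.01858894  0.033     ] anvil [ 0.53550599 -0.27364501  0.045     ]
yaw 0.018274593262754706 0.20932441213554634
0.03070097005620842
0 [-1.38950918e-01 -1.92137932e-01  1.73475547e+00 -4.44089210e-16
  1.59897512e+00 -1.38950918e-01]
1.5707963267948966 [-1.38950918e-01 -1.92137932e-01  1.73475547e+00 -4.44089210e-16
  1.59897512e+00 -1.70974725e+00]
-1.5707963267948966 [-1.38950918e-01 -1.92137932e-01  1.73475547e+00 -4.44089210e-16
  1.59897512e+00  1.43184541e+00]
3.141592653589793 None
```

```bash
python3 - <<'E'
from h import *
manip.move_to([.5,-.1,.30],down(np.pi/2+.02))
s=readout.sense();im=eyes.camera('wrist');save('w1',im)
import json;json.dump({k:np.array(s[k]).tolist() for k in('ee_pos','ee_rot')},open('w1.json','w'))
for t in ['tab_grip','tray','shim','anvil_top','stand']:
    print(t,[(np.round(d['bbox']).tolist(),round(d['p'],2)) for d in recognise(t,'wrist')])
print(s['ee_pos'],s['time_s'],s['force'])
cv2.imwrite('pics/w1b.png',cv2.resize(im,(800,600))[:,:,::-1])
E
```

```text
tab_grip [([258.0, 126.0, 404.0, 281.0], 0.79)]
tray [([258.0, 126.0, 407.0, 284.0], 0.89), ([122.0, 262.0, 136.0, 276.0], 0.29)]
shim [([527.0, 215.0, 553.0, 250.0], 0.6), ([320.0, 178.0, 356.0, 222.0], 0.57)]
anvil_top [([140.0, 172.0, 191.0, 221.0], 0.59)]
stand [([257.0, 107.0, 407.0, 281.0], 0.85), ([142.0, 172.0, 192.0, 220.0], 0.46)]
[ 0.49994831 -0.10045406  0.29979014] 2.85 [-0.44598732 -0.01673161 -0.16516343]
```

View pics/w1b.png

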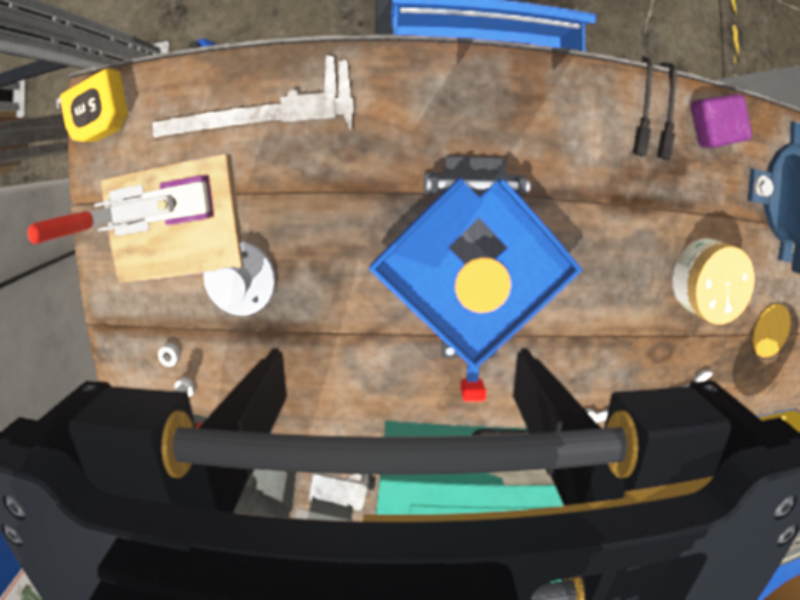

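The wrist view shows the tab at (473,388), the side corners at (371,267) and (581,268), and the shim at (483,286). The anvil is at (236,280), beside a clamp board.

```bash
python3 - <<'E'
from h import *
import json;s=json.load(open('w1.json'))
im=cv2.imread('pics/w1.png').astype(int)
red=(im[...,2]>150)&(im[...,1]<70)&(im[...,0]<70);red[:, :300]=0;red[:,360:]=0
ys,xs=np.nonzero(red);print('redpx',len(xs),xs.mean(),ys.mean(),xs.min(),xs.max(),ys.min(),ys.max())
f=lambda u,v,z:wray((u*.7-.15,v*.7-.15),z,s)
L=f(371,267,.044);Rr=f(581,268,.044);t=wray((xs.mean(),ys.mean()-1),.056,s)
h=(f(429,182,.029)+f(528,184,.029))/2
print(L,Rr,(L+Rr)/2,np.linalg.norm(L-Rr));print('tab',t,'hinge',h,'yaw',np.arctan2(*(t-h)[1::-1]),np.arctan2(*(Rr-L)[1::-1])-np.pi/2)
print('shim',f(483,286,.033),'anvil face',f(226,287,.045),'board corner',f(240,265,.02),f(226,155,.02))
x,y=305,225
cv2.imwrite('pics/w1an.png',cv2.resize(im[90:230,40:230].astype(np.uint8),None,fx=4,fy=4,interpolation=cv2.INTER_CUBIC))
E
```

```text
redpx 192 330.546875 273.0625 323 338 266 279
[ 0.51340894 -0.12767488  0.044     ] [0.50868643 0.07846967 0.044     ] [ 0.51104769 -0.02460261  0.044     ] 0.20619864082391776
tab [ 0.63377171 -0.02503793  0.056     ] hinge [ 0.432031   -0.02667933  0.029     ] yaw 0.008135986994998425 0.022904741261175143
shim [ 0.53259121 -0.01839467  0.033     ] anvil face [ 0.5346552  -0.27288444  0.045     ] board corner [ 0.51783019 -0.26522248  0.02      ] [ 0.40460215 -0.27603547  0.02      ]
```

View pics/w1an.png

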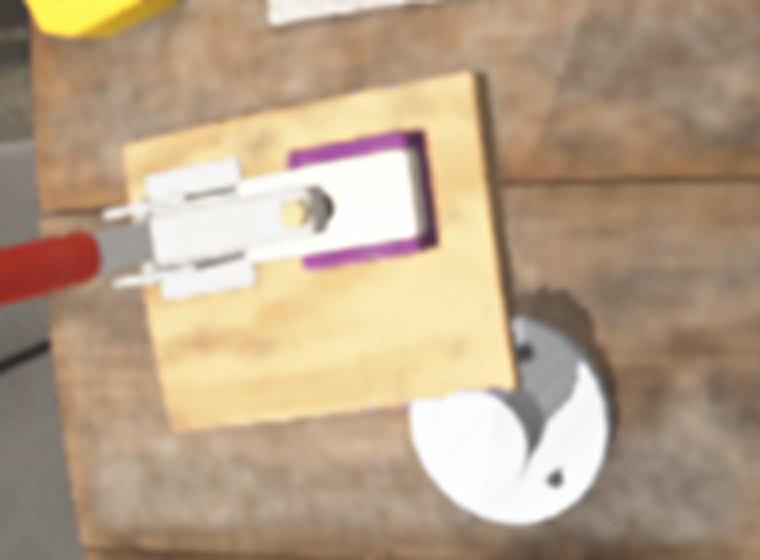

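The crop shows the anvil face centred near (468,445). The wooden board's corner at (515,387) reaches over the anvil's foot, so I'll triangulate its height.

```bash
python3 - <<'E'
from h import *
import json;s=json.load(open('w1.json'))
g=lambda c:(40+c[0]/4-.4,90+c[1]/4-.4)
for n,w,t in [('corner',(515,387),(709,355)),('corner2',(472,72),(716,562)),('face',(468,445),(733,320))]:
  for z in (0,.02,.04,.06,.08,.1):
    a=wray(g(w),z,s);b=top(t,z);print(n,z,a[:2].round(4),b[:2].round(4),np.linalg.norm(a-b).round(4))
a=cv2.imread('pics/scene0.png');cv2.imwrite('pics/scenea.png',cv2.resize(a[130:240,310:420],None,fx=5,fy=5,interpolation=cv2.INTER_CUBIC))
E
```

```text
corner 0 [ 0.5239 -0.2717] [ 0.5233 -0.2704] 0.0014
corner 0.02 [ 0.5193 -0.2645] [ 0.5201 -0.2665] 0.0021
corner 0.04 [ 0.5148 -0.2573] [ 0.517  -0.2625] 0.0056
corner 0.06 [ 0.5103 -0.2501] [ 0.5139 -0.2585] 0.0092
corner 0.08 [ 0.5058 -0.2429] [ 0.5108 -0.2546] 0.0127
corner 0.1 [ 0.5013 -0.2357] [ 0.5077 -0.2506] 0.0162
corner2 0 [ 0.4028 -0.2845] [ 0.4068 -0.2777] 0.0078
corner2 0.02 [ 0.4035 -0.2767] [ 0.4053 -0.2736] 0.0036
corner2 0.04 [ 0.4041 -0.269 ] [ 0.4039 -0.2696] 0.0006
corner2 0.06 [ 0.4047 -0.2612] [ 0.4025 -0.2655] 0.0048
corner2 0.08 [ 0.4054 -0.2535] [ 0.4011 -0.2614] 0.009
corner2 0.1 [ 0.406  -0.2457] [ 0.3997 -0.2573] 0.0132
face 0 [ 0.5472 -0.2935] [ 0.5444 -0.2835] 0.0103
face 0.02 [ 0.5417 -0.2853] [ 0.5409 -0.2794] 0.006
face 0.04 [ 0.5362 -0.2772] [ 0.5375 -0.2752] 0.0024
face 0.06 [ 0.5307 -0.2691] [ 0.5341 -0.271 ] 0.0039
face 0.08 [ 0.5252 -0.2609] [ 0.5307 -0.2669] 0.0081
face 0.1 [ 0.5197 -0.2528] [ 0.5272 -0.2627] 0.0125
```

View pics/scenea.png

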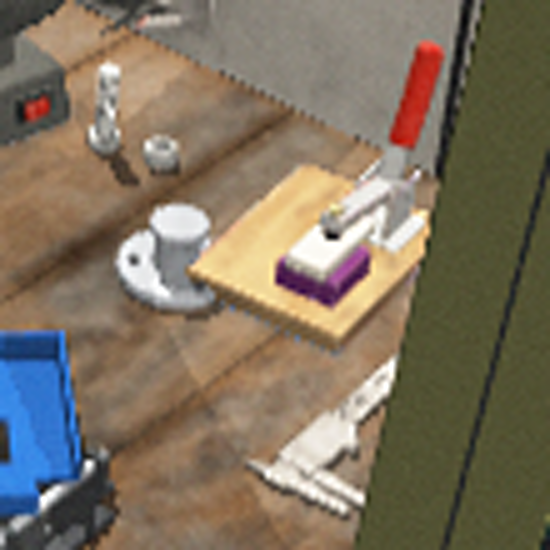

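The board's top is about 20 mm high, below the anvil face. I'll put the fingers on the diagonal that stays clear of it. Next I grip the tab and tip the tray.

```bash
cat >> h.py <<'E'
YAW=.02
O=np.array([.512,-.0245,0]);X=np.array([np.cos(YAW),np.sin(YAW),0]);Y=np.array([-np.sin(YAW),np.cos(YAW),0]);Z=np.array([0,0,1.])
def S(x,y,z): return O+x*X+y*Y+z*Z
def arc(a): # TCP for tray angle a, grasp point at tab centre +2 mm
    r,h=.208,.021
    return S(-.08+r*np.cos(a)-h*np.sin(a),0,.022+r*np.sin(a)+h*np.cos(a)-.019)
E
python3 - <<'E'
from h import *
q=down(np.pi/2+YAW)
hand.command_gripper(.06)
manip.move_to(arc(0)+.08*Z,q)
manip.line_to(arc(0),.12)
print(readout.sense()['force'])
hand.command_gripper(.0,12)
s=readout.sense();print(s['opening'],s['gripper_force'],s['force'],s['ee_pos'],s['time_s'])
if s['opening']>.018:
  for a in np.arange(.1,.69,.1): 
    manip.line_to(arc(a),.1)
    s=readout.sense();print(round(a,2),np.round(s['force'],1),round(s['opening'],4),s['time_s'])
manip.dwell(.5)
save('top1',eyes.camera('top'))
print([(np.round(d['bbox']).tolist(),round(d['p'],2)) for d in recognise('shim','top')])
im=cv2.imread('pics/top1.png');cv2.imwrite('pics/top1c.png',cv2.resize(im[170:290,240:400],None,fx=5,fy=5,interpolation=cv2.INTER_CUBIC))
E
```

```text
[-0.83239499 -0.26435026  0.52690712]
0.02383032860266609 12.000165581703186 [-0.38596905  3.78606493  0.56431575] [ 0.639996   -0.02130739  0.02411575] 6.4167
0.1 [-0.4  4.4 -2. ] 0.024 6.775
0.2 [ 0.1  6.1 -2. ] 0.0241 7.1333
0.3 [-0.7  5.1 -2.5] 0.0242 7.4917
0.4 [-0.1  4.8 -2.2] 0.0242 7.85
0.5 [-0.3  4.3 -0.4] 0.0243 8.2083
0.6 [-0.2  5.  -2.3] 0.0234 8.5667
[([130.0, 188.0, 158.0, 213.0], 0.75)]
```

View pics/top1c.png

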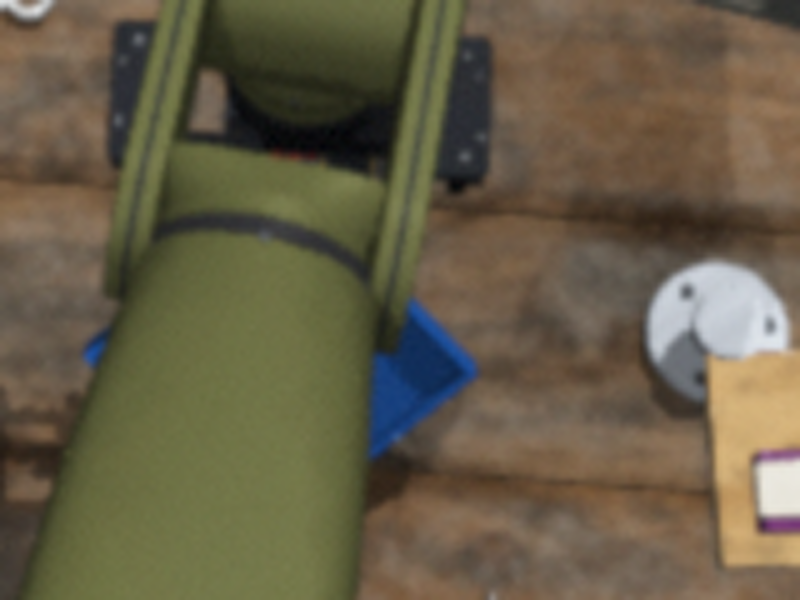

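The arm blocks the top camera here: the tray is tipped and gripped, but the shim is hidden. I'll go to 0.68 rad, check with the wrist camera, then lower.

```bash
python3 - <<'E'
from h import *
manip.line_to(arc(.68),.1)
manip.dwell(.6)
save('w2',eyes.camera('wrist'))
print([(np.round(d['bbox']).tolist(),round(d['p'],2)) for d in recognise('shim','wrist')])
s=readout.sense()
print(s['force'],s['opening'],s['time_s'],s['ee_pos'])
E
```

```text
[([246.0, 30.0, 312.0, 79.0], 0.83)]
[-0.05246205  5.04319795 -2.06558171] 0.023691966704806937 10.1833 [ 0.58003914 -0.02273255  0.14995953]
```

View pics/w2.png

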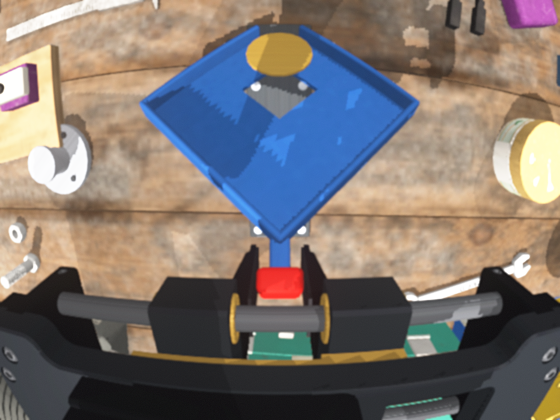

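The shim sits in the pick-up corner at (279,54), centred between the walls. Now I lower the tray and release the tab.

```bash
python3 - <<'E'
from h import *
for a in [.55,.4,.25,.1,.0]: manip.line_to(arc(a),.08)
s=readout.sense();print(np.round(s['force'],1),s['ee_pos'])
hand.command_gripper(.06)
s=readout.sense();print(np.round(s['force'],1),s['ee_pos'])
manip.line_to(arc(0)+.1*Z,.15)
manip.move_to(S(-.06,0,.20),down(np.pi/2+YAW))
s=readout.sense();im=eyes.camera('wrist');save('w3',im)
import json;json.dump({k:np.array(s[k]).tolist() for k in('ee_pos','ee_rot')},open('w3.json','w'))
for d in cut_out('shim','wrist'):
    ys,xs=np.nonzero(d['region']);print(d['p'],d['bbox'],xs.mean(),ys.mean(),wray((xs.mean(),ys.mean()),.033,s))
print(S(-.06,0,.033),readout.sense()['time_s'])
b=recognise('shim','wrist')[0]['bbox'];
cv2.imwrite('pics/w3c.png',cv2.resize(im[40:290,110:450],(800,588),interpolation=cv2.INTER_CUBIC)[:,:,::-1])
E
```

```text
[ 0.4  5.8 -2.2] [ 0.64037466 -0.02134085  0.02429033]
[ 0.7 -0.   0.2] [ 0.63994609 -0.02197929  0.02396507]
0.77 [255.8, 165.5, 307.0, 219.1] 279.49111549851926 193.0725567620928 [ 0.45209396 -0.02629531  0.033     ]
0.63 [524.2, 259.5, 553.2, 294.3] 540.652058432935 275.5830013280212 [0.56773322 0.37882791 0.033     ]
[ 0.452012   -0.02569992  0.033     ] 15.25
```

View pics/w3c.png

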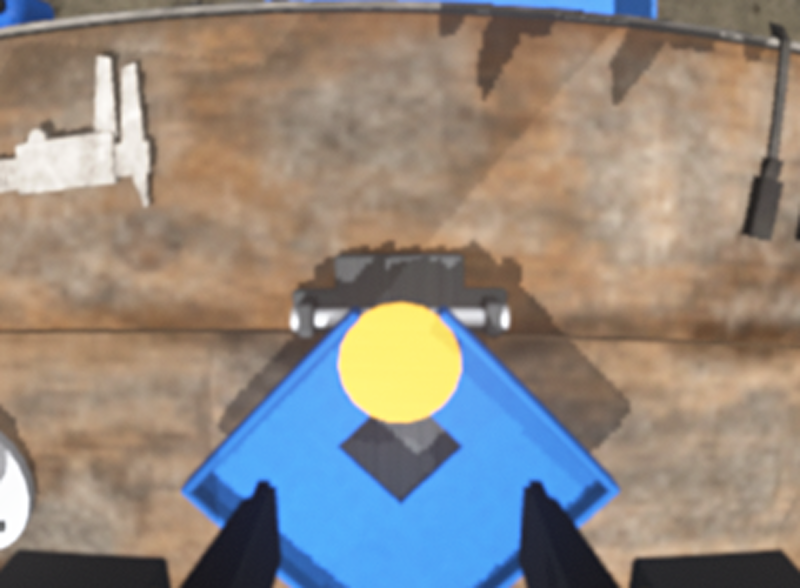

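The tray is flat and the shim lies in the corner at (400,362) in the crop. Measured at (0.452,-0.026), it matches the model, so I grasp it.

```bash
python3 - <<'E'
from h import *
q=down(YAW)
P=np.array([.452,-.026,0])
hand.command_gripper(.067)
manip.move_to(P+.09*Z,q)
manip.line_to(P+.045*Z,.1);print(np.round(readout.sense()['force'],1))
manip.line_to(P+.021*Z,.05);s=readout.sense();print(np.round(s['force'],1),s['ee_pos'])
hand.command_gripper(.0,20)
s=readout.sense();print(s['opening'],s['gripper_force'],np.round(s['force'],1),s['time_s'])
if s['opening']>.05:
  manip.line_to(P+.06*Z,.05)
  manip.line_to(P+.14*Z,.12)
  s=readout.sense();print(s['opening'],s['gripper_force'],np.round(s['force'],1),s['ee_pos'],s['time_s'])
  im=eyes.camera('wrist');save('w4',im)
  for d in cut_out('shim','wrist'):
    ys,xs=np.nonzero(d['region']);print(d['p'],d['bbox'],xs.mean(),ys.mean(),wray((xs.mean(),ys.mean()),s['ee_pos'][2]+.012,s))
E
```

```text
[ 0.1 -0.8 -0.4]
[-0.1  0.2  0.7] [ 0.45187271 -0.02597915  0.02077688]
0.054893771550592614 20.00003546476364 [2.1 0.6 0.3] 18.725
0.05439743380737141 20.00003457069397 [ 0.1 -1.  -1.3] [ 0.45138343 -0.02589166  0.13910633] 20.475
0.9 [228.8, 216.0, 331.0, 309.2] 279.6737791780037 265.2799656308177 [ 0.45217808 -0.02212685  0.15110633]
```

View pics/w4.png

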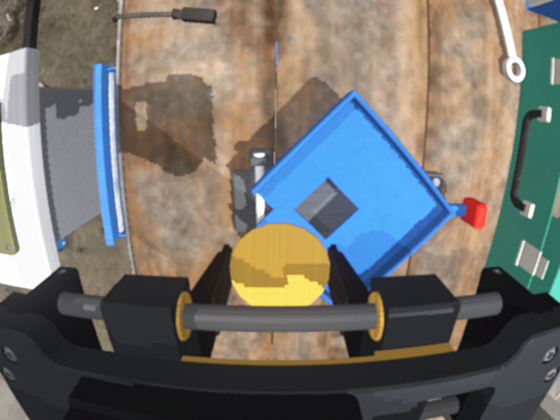

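The shim is held between the fingers at (280,265). The opening reads slightly under 56 mm, so I'll fit its pose to the outline to check for tilt.

```bash
cat >> h.py <<'E'
from scipy.optimize import least_squares
def wproj(Pt): # tool-frame points -> px
    p=eyes.camera_params('wrist');K=p['camera_matrix'];T=np.linalg.inv(np.array(p['T_tool_cam']))
    c=Pt@T[:3,:3].T+T[:3,3];n=np.hypot(c[:,0],c[:,1]);th=np.arctan2(n,c[:,2])
    return np.c_[K[0,0]*th*c[:,0]/n+K[0,2],K[1,1]*th*c[:,1]/n+K[1,2]]
def disc(v,dz=0):
    x,y,z,a,b=v;t=np.linspace(0,2*np.pi,361)
    return np.c_[.028*np.cos(t),.028*np.sin(t),0*t]@R.from_euler('xy',[a,b]).as_matrix().T+[x,y,z]
E
python3 - <<'E'
from h import *
from scipy.spatial import cKDTree
im=cv2.imread('pics/w4.png').astype(int)
m=((im[...,2]-im[...,0]>70)&(im[...,1]>90)).astype(np.uint8);m[:216]=0;m[:,:224]=0;m[:,336:]=0;m[302:]=0
n,l,st,_=cv2.connectedComponentsWithStats(m);k=1+np.argmax(st[1:,4]);print(st[k])
c=max(cv2.findContours((l==k).astype(np.uint8),cv2.RETR_EXTERNAL,cv2.CHAIN_APPROX_NONE)[0],key=len)[:,0].astype(float)
c=c[(c[:,1]<298)]
def f(v): return np.r_[cKDTree(wproj(disc(v))).query(c)[0], np.array([0,v[1],0,0,0])*300]
for v0 in ([0,0,-.012,0,0],[0.003,0,-.012,.2,0.1],[0,0,-.012,-.2,-.2]):
    r=least_squares(f,v0,loss='soft_l1',x_scale=[.01,.01,.01,.2,.2]);print(r.x.round(4),r.cost/len(c))
print(f([0,0,-.0105,0,0]).mean(),f([.003,0,-.0105,0,0]).mean(),wproj(disc([0,0,-.0105,0,0])).min(0),wproj(disc([0,0,-.0105,0,0])).max(0))
E
```

```text
[ 230  224  100   78 6602]
[-0.0016  0.0004 -0.0084 -0.0138 -0.0134] 0.15111628645569605
[-0.0016  0.0004 -0.0084 -0.0092 -0.012 ] 0.15092784746788085
[-0.0016  0.0004 -0.0084 -0.0099 -0.0111] 0.1508815626669318
1.1681173892028116 3.8004847840014695 [227.5135662 222.0234396] [328.78046662 311.91075381]
```

The shim is flat in the grip and centred to about 1.6 mm. Next is a closer look at the anvil before placing.

```bash
python3 - <<'E'
from h import *
import json
q=down(-np.pi/4)
manip.line_to([.452,-.026,.22],.15)
manip.move_to([.478,-.33,.22],q)
s=readout.sense();im=eyes.camera('wrist');save('w5',im);print(s['opening'],s['ee_pos'],s['time_s'])
json.dump({k:np.array(s[k]).tolist() for k in('ee_pos','ee_rot')},open('w5.json','w'))
Rt=R.from_quat(s['ee_rot']).as_matrix()
c=wproj(((np.array([[.535,-.2735,.045]])-s['ee_pos'])@Rt))[0];print(c)
x,y=np.round(c).astype(int);x0=max(x-50,0);y0=max(y-38,0);print(x0,y0)
cv2.imwrite('pics/w5c.png',cv2.resize(im[y0:y0+75,x0:x0+100],None,fx=8,fy=8,interpolation=cv2.INTER_CUBIC)[:,:,::-1])
E
```

```text
0.05483695276910318 [ 0.47805191 -0.32896548  0.21958191] 22.425
[279.76282343 118.54470555]
230 81
```

View pics/w5c.png

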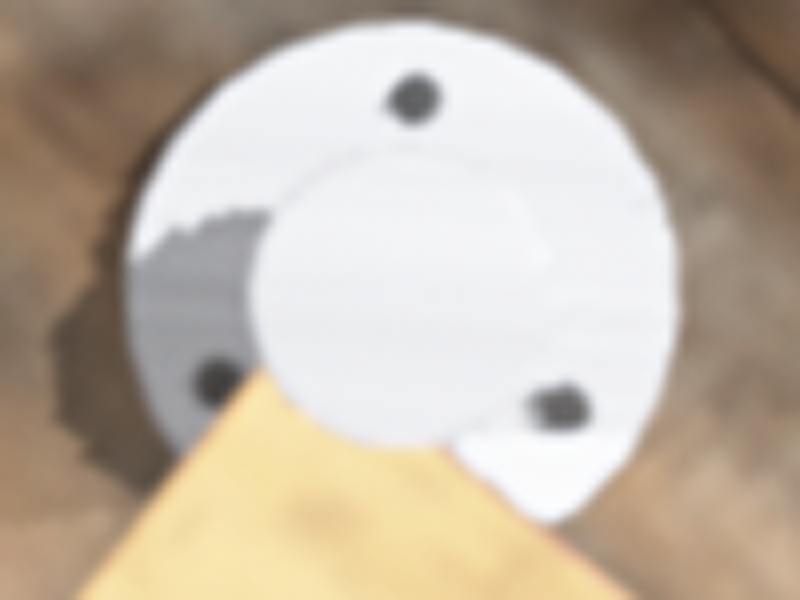

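The face is centred at (400,298) in the crop, within 1 mm of the estimate. Now I place the shim, guarded by the wrist force.

```bash
python3 - <<'E'
from h import *
T=np.array([.536,-.2725,0])
manip.line_to(T+.22*Z,.15)
manip.line_to(T+.08*Z,.12)
manip.line_to(T+.045*Z,.04);manip.dwell(.3)
f0=readout.sense()['force'];z=.045
while z>.031:
    z-=.0008;manip.line_to(T+z*Z,.02);manip.dwell(.05)
    s=readout.sense();d=np.array(s['force'])-f0
    if d[2]>2.0: break
print(z,d.round(1),s['ee_pos'],s['opening'],s['time_s'])
manip.dwell(.2)
if d[2]>1:
  hand.command_gripper(.068);manip.dwell(.3)
  s=readout.sense();print(s['opening'],np.array(s['force'])-f0)
  manip.line_to(T+.12*Z,.06)
  manip.move_to([.478,-.33,.22],down(-np.pi/4))
  s=readout.sense();im=eyes.camera('wrist');save('w6',im);print(s['time_s'])
  for d in cut_out('shim','wrist'):
    c=max(cv2.findContours(d['region'].astype(np.uint8),cv2.RETR_EXTERNAL,cv2.CHAIN_APPROX_NONE)[0],key=len)
    e=cv2.fitEllipse(c);print(d['p'],d['bbox'],e,wray(e[0],.047,s))
  for cam in ['top','scene']:
    eyes.camera(cam);print(cam,[(np.round(d['bbox']).tolist(),round(d['p'],2)) for d in recognise('shim',cam)],proj(cam,[.5355,-.273,.048]))
E
```

```text
0.03539999999999997 [-2.8  0.9  5.7] [ 0.53631029 -0.27267382  0.03633576] 0.05462009903445946 29.4083
0.06810894414088238 [-0.69272635 -1.11320906 -0.07906431]
32.5583
0.76 [256.1, 85.0, 304.7, 144.0] ((280.2879943847656, 116.12229919433594), (50.93351745605469, 52.62154006958008), 88.07930755615234) [ 0.53711141 -0.27280163  0.047     ]
top [([133.0, 187.0, 156.0, 216.0], 0.97)] [385.99692235 233.81825827]
scene [([149.0, 277.0, 162.0, 300.0], 0.58), ([337.0, 165.0, 352.0, 181.0], 0.42)] [345.80227143 173.72912588]
```

```bash
python3 -c "
from h import *
print(job.close_job())"
```

```text
the job is handed in; nothing more can be done
None
```

The shim lies on the anvil about 1.5 mm off centre by the wrist camera, the tray was lowered flat again with the shim in its corner before the pick-up, and the job is handed in at about 33 s; no verdict was returned.

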